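# Post a slide cassette through the slot of the dark box

### The job

Take the wide slide cassette out of its rack and post it, rounded foot first, through the slot in the top of the dark box, pushing it past the sprung flap so that it drops right inside and the flap shuts behind it. The slot plate is screwed on by hand and sits a little differently each time, so feel gently for the slot and never force the cassette. Leave the narrow cassette in the rack and the other things on the bench where they are.

Things in the scene. Friction and masses are not known exactly. Their poses are not given: they have to be found in the camera images.
- cassette_wide: The cassette to post: flat aluminium slide case, 62 mm wide, 8 thick, 90 high, about 0.15 kg, upright in one of the rack's two bays; the lower corners are rounded (radius 6 mm), the foot otherwise flat. Origin: centre of the foot's underside; x = thickness, y = width, z = up to the top edge. Its broad faces are free from 16 mm above the foot up: pinch it there, across the 8 mm.
- cassette_narrow: A like cassette, but 46 mm wide (8 mm thick, 90 mm high), in the other bay of the rack; it stays there. Origin and axes as for the wide one.
- rack: Grey rack fixed to the bench, 112 (x) by 88 mm (y), base 6 mm thick. Two bays, centres at x = -34 and +34 mm, each 11.5 mm (x) by 66 mm (y) inside, walls up to 22 mm above the bench. Which bay holds which cassette varies. Origin: centre of the underside, z up.
- dark_box: Grey metal drop box fixed to the bench, hollow, 120 mm (x) by 150 mm (y), 140 mm high; its front door (-x side) stays shut. On its roof lies an aluminium slot plate, 84 by 110 mm, 4 mm thick, upper face 144 mm above the origin. Origin: centre of the underside, z up.
- slot_stop (a point): Centre of the slot's mouth, at the plate's upper face, if the plate were pushed to the -x end of its travel; axes as the box. The plate is clamped by screws in oblong holes: its slot really lies 2 to 17 mm from here towards the box's +x, not measured, firm under a light push; along y and in yaw it is true. The slot is 9.5 mm wide (x), 66 mm long (y), square-edged, 10 mm deep with its lips.
- flap (a joint): Sprung steel flap, 30 mm long, closing the slot from below; hinged along the slot's -x side 10 mm below the plate's face. 0 = shut (rad), grows as it swings down, 1.5 at most. The foot must push with some 3 to 5 N to start it, less later; from 42 mm below the plate's face on, the flap only rubs the cassette, which drops by its own weight when let go, and the flap springs shut.
- timer: Bystander: bench timer, 62 x 62 x 19 mm; origin at the centre of its underside.
- pen: Bystander: marker pen lying down, 17 x 135 x 16 mm; origin at the centre of its underside.
- dish: Bystander: culture dish with lid, 57 mm across, 16 mm high; origin at the centre of its underside.
- tape_roll: Bystander: roll of tape lying flat, 100 mm across, 25 mm high; origin at the centre of its underside.
- tweezers: Bystander: tweezers lying flat, 12 x 118 x 9 mm; origin at the centre of its underside.

How it is judged:
On the way, in this order (a step that is already met when the one before it is completed fails the run):
1. the wide cassette is lifted clear of the rack, at least 40 mm up (z of cassette_wide in the frame of rack above 0.046 m), for 0.2 s.
2. its foot is pushed through the slot, upright, at least 30 mm below the plate's face, with the flap swung open (z of cassette_wide in the frame of dark_box below 0.114 m and horizontal distance between cassette_wide and dark_box below 0.015 m and angle between cassette_wide's own z axis and vertical below 0.2 rad and value of joint flap above 0.7 rad), for 0.05 s.
At the end, for the whole second after the job is handed in: The wide cassette lies or leans at rest wholly inside the dark box (its foot within the walls and less than 90 mm above the box's underside) and the flap is shut behind it (less than 0.1 rad open) (z of cassette_wide in the frame of dark_box between 0 and 0.09 m and x of cassette_wide in the frame of dark_box between -0.06 and 0.06 m and y of cassette_wide in the frame of dark_box between -0.075 and 0.075 m and value of joint flap below 0.1 rad and linear speed of cassette_wide below 0.02 m/s); the robot touches nothing.
It fails at once if the cassette is forced: pressed on the box, its slot plate or flap with more than 40 N while its foot is less than 60 mm below the plate's face (contact force between cassette_wide and dark_box above 40 N and z of cassette_wide in the frame of dark_box above 0.084 m).
It fails at once if the robot leans on the dark box with more than 40 N (contact force between the arm and dark_box above 40 N).
It fails at once if the narrow cassette is moved more than 20 mm or tipped (distance of cassette_narrow from where it was at the start of the episode above 0.02 m or angle between cassette_narrow's own z axis and vertical above 0.35 rad).
It fails at once if a bystander is pushed more than 30 mm (distance of any of timer, pen, dish, tape_roll, tweezers from where it was at the start of the episode above 0.03 m).
It also fails if it takes over 67 s, if anything falls off the work surface, if the arm or the gripper's body presses on something with over 40 N, if the wrist force passes 120 N, or if a joint passes its speed limit or range.

### The arm

A 6-joint arm with a two-finger parallel gripper is mounted at the origin on a cart in front of the work surface, level with it; the furniture and walls round the work are solid. World frame = base frame: x ahead of the robot, y to its left, z up, the work surface at z = 0. Lengths are in m, angles in rad, forces in N, time in s.
With the tool pointing down it reaches from about 0.35 to 0.775 m from the base axis. Payload 7.3 kg.
Tool frame: the origin (TCP) lies on the centre line of the jaws, within the pads' length; the fingertips stand 17 mm ahead of it and the grasp point (between the pads) lies 2 mm behind it (robot.tip_extent is the distance from the TCP to the fingertips, in m); z points along the fingers, y is the line along which they close (so a half turn about z gives the same grasp; the last joint's range is limited). The gripper opens to 92 mm and grips with 3 to 60 N. Pads are 19 mm wide; open, the fingers measure 130 mm over their backs; the gripper's body (75 mm by 190 mm) begins 47 mm behind the grasp point.
Start: joints at [-1.426, 0.342, 1.524, -0, 1.275, -0.146], TCP at [0.151, -0.503, 0.244] pointing down, gripper open.
Joint ranges: [-2.53, 2.53], [-0.77, 2.02], [0.04, 2.7], [-1, 4.14], [0.28, 2.66], [-3.11, 3.11]. Speed limits (rad/s): [2.57, 2.57, 3.14, 3.14, 3.14, 3.14].

### API

Orientations are given as [roll, pitch, yaw] about the fixed x, y, z axes, in that order (R = Rz(yaw) Ry(pitch) Rx(roll)).
In Python, from cell import robot gives the robot as it stands.
- The arm moves only by the tool step_arm, never from a script. Its argument "motion" is a list of rows, each a list of 2 entries, a list of its own where there are three numbers: the shift along the tool's x, y, z in units of 60 mm (1.0 is 60 mm), then the turn about the tool's z in rad. In form: [[[x, y, z], spin], ...]. A call has 1 to 10 rows; each row is the pose to reach, as a shift and turn from the pose commanded when the call began, along the tool's axes at that moment; what a row does not reach only later rows make up. A row lasts 1/8 s, in which the tool goes at most 62.5 mm and 10.7 degrees, less where a joint would pass 70% of its speed; a pose out of reach is approached as far as the arm can. A call with a gripper value outside its range is refused whole. "hand" is the closure in counts, from 0 (fully open) to 255 (shut), set as the call begins (left out, the last holds). The fingers move at their own pace and stop on an object; "squeeze" is the grip in N (left out, the last holds). Time passes only in rows, so rows that repeat a pose let the fingers close. It gives the time, the measured TCP pose, the force, the opening and the grip force at its end, in the units of the state.
- robot.observe(): the state, without advancing time (a new reading comes with each control period).
- robot.read_camera(name): name is "scene" or "side" or "wrist"; returns a dict with "pixels" (480x640x3 uint8, red, green, blue), "intrinsics" (3x3 intrinsics, pixels), "k1" (the pictures are not rectified: a ray, as slopes to the right and down, at radius r is drawn at 1 + k1 r^2 times it, then the intrinsics apply), "xyz" and "rotation" of the camera in the world; the wrist camera has in their place "T_tool_cam" (4x4, takes a point from camera to tool coordinates, whose origin is the TCP and whose axes are the flange's). Camera axes: x right, y up, looking along -z (the intrinsics and any distortion apply to the point x, -y, -z); pixel columns grow to the right and rows downward; lengths in m; the calibration is good to about 2 mm. A picture is of the moment at which its call begins: read the wrist's pose just before it. There is no depth.
- robot.hand_in(): hands the job in; it is judged then, once.
The state is a dict: "time": time; "qpos": joint angles; "qvel": joint speeds; "joint_efforts": joint torques, N m; "tool_pos": TCP position; "tool_rot": TCP orientation; "contact_force": force on the tool from outside, world axes, zero at the start; "torque": the same for the moment, N m; "opening": finger opening in m; "grip_force": force on a finger pad.
Only numpy, scipy, OpenCV 4.12 (cv2) and the standard library are available. Lean on these libraries where they do the work, as an engineer would, in place of code of your own. Each camera call takes 0.05 s, during which the arm holds its last target. There are 200 camera calls.

## Working session

There is one attempt and no reset: what is moved stays moved. The work goes in short steps, Python scripts to look and compute and a tool call to move; the robot and the scene stay as the last step left them, time stands still between calls to the robot, and variables do not carry over. Pictures are saved under pics/ and viewed, at most 10 in all, crops included, and the job is handed in when it is done.

Besides the shell and the picture viewer there is one more tool, called after "Request:" as name(argument=value, ...), one argument or row to a line, values as JSON. step_arm: Moves the arm, as the interface text tells. Its arguments: {"type":"object","properties":{"motion":{"type":"array"},"hand":{"type":"number"},"squeeze":{"type":"number"}},"required":["motion"]}

```bash
mkdir -p pics; ls
cat > h.py <<'E'
import numpy as np, cv2
from scipy.spatial.transform import Rotation as R
from cell import robot
def snap(name,fn):
    s=robot.observe(); c=robot.read_camera(name)
    cv2.imwrite('pics/'+fn,cv2.cvtColor(c['pixels'],cv2.COLOR_RGB2BGR))
    if 'T_tool_cam' in c:
        T=np.eye(4);T[:3,:3]=R.from_euler('xyz',s['tool_rot']).as_matrix();T[:3,3]=s['tool_pos'];T=T@np.array(c['T_tool_cam'])
    else:
        T=np.eye(4);T[:3,:3]=c['rotation'];T[:3,3]=c['xyz']
    np.savez('pics/'+fn+'.npz',T=T,K=np.array(c['intrinsics']),k1=c['k1'])
def ray(fn,u,v):
    d=np.load('pics/'+fn+'.npz');K=d['K'];k1=float(d['k1'])
    p=np.array([(u-K[0,2])/K[0,0],(v-K[1,2])/K[1,1]]);q=p.copy()
    for _ in range(30): q=p/(1+k1*(q@q))
    T=d['T'];return T[:3,3],T[:3,:3]@np.array([q[0],-q[1],-1])
def onz(fn,u,v,z):
    o,r=ray(fn,u,v);return o+r*(z-o[2])/r[2]
def proj(fn,P):
    d=np.load('pics/'+fn+'.npz');K=d['K'];k1=float(d['k1']);T=d['T']
    c=T[:3,:3].T@(np.array(P)-T[:3,3]);q=np.array([c[0],-c[1]])/-c[2];q=q*(1+k1*(q@q))
    return K[0,0]*q[0]+K[0,2],K[1,1]*q[1]+K[1,2]
E
python3 - <<'E'
from h import *
s=robot.observe();print(s)
snap('scene','s1.png');snap('side','d1.png')
for f in('s1.png','d1.png'):
    d=np.load('pics/'+f+'.npz');print(d['T'].round(3),d['K'],d['k1'])
E
```

```text
pics
{'time': 0.0, 'qpos': array([-1.42597557e+00,  3.42734172e-01,  1.52504120e+00,  2.11605164e-05,
        1.27541345e+00, -1.46013642e-01]), 'qvel': array([-0.00105519, -0.00138919, -0.0016923 ,  0.00154667,  0.00095771,
        0.00189456]), 'joint_efforts': array([-1.75125428e-03, -4.31241024e+01, -2.44228953e+01,  7.15137203e-02,
        5.57394954e-02, -1.06980574e-04]), 'tool_pos': array([ 0.15050727, -0.50255064,  0.24303057]), 'tool_rot': array([-3.14001642e+00, -2.52253716e-04,  2.90828026e-01]), 'contact_force': array([-0.64782323, -0.40356641,  0.75386825]), 'torque': array([ 0.03716142, -0.00211636,  0.05417669]), 'grip_force': 0.0, 'opening': 0.09170660813729568}
[[ 1.105  0.022 -0.544 -0.139]
 [ 1.105  0.022 -0.544 -0.987]
 [ 1.105  0.022 -0.544  0.788]
 [ 0.     0.     0.     1.   ]] [[551.6074819    0.         313.55695244]
 [  0.         551.6074819  243.73201726]
 [  0.           0.           1.        ]] -0.024094794143978134
[[ 0.827 -0.018 -1.84  -0.428]
 [ 0.827 -0.018 -1.84   0.412]
 [ 0.827 -0.018 -1.84   1.068]
 [ 0.     0.     0.     1.   ]] [[615.80425491   0.         316.62690524]
 [  0.         615.80425491 225.53228587]
 [  0.           0.           1.        ]] -0.13840584555721394
```

```bash
sed -i "s/T\[:3,:3\]=c\['rotation'\]/T[:3,:3]=R.from_euler('xyz',c['rotation']).as_matrix()/" h.py
python3 - <<'E'
from h import *
snap('scene','s1.png');snap('side','d1.png')
E
```

```text
(no output)
```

View pics/s1.png

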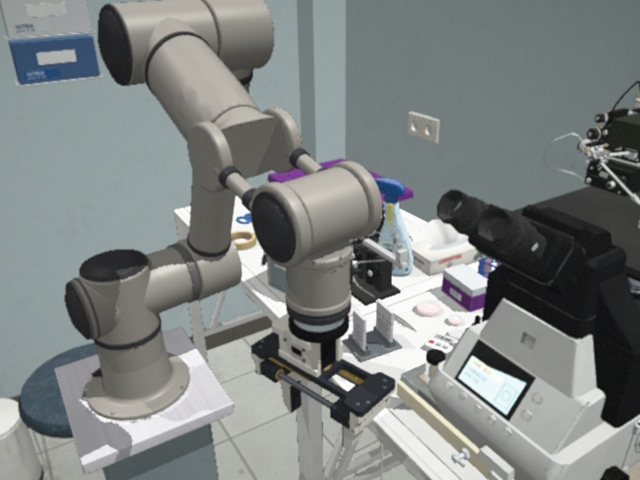

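View pics/d1.png

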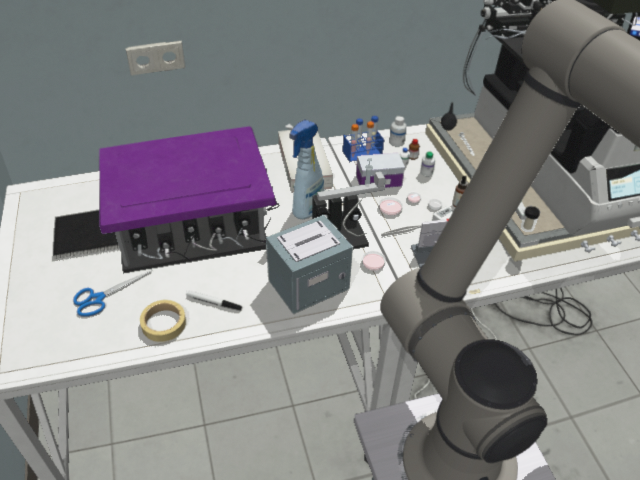

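Run:
```python
from h import *
for n,u,v,z in [('roofL',268,254,.14),('roofF',293,277,.14),('roofR',350,250,.14),('botF',296,306,0),('botR',349,286,0),('slotL',307,249,.144),('slotR',338,236,.144),('slot stripe c',322,242,.144),('dish',373,262,.016),('rack?',432,262,0)]: print(n,onz('d1.png',u,v,z).round(3))
for n,u,v,z in [('rackfront',370,360,0),('rackR',402,347,0),('rackL',343,343,0),('c1',360,317,.09),('c2',385,308,.09)]: print(n,onz('s1.png',u,v,z).round(3))
c=robot.read_camera('wrist');print(c['T_tool_cam'],c['intrinsics'],c['k1'])
import cv2
a=cv2.imread('pics/s1.png')[280:370,320:440];b=cv2.imread('pics/d1.png')[210:320,255:375]
cv2.imwrite('pics/c1.png',np.vstack([cv2.resize(a,(480,290),interpolation=2),cv2.resize(b,(480,310),interpolation=2)]))
```

```text
roofL [0.48  0.252 0.14 ]
roofF [0.403 0.216 0.14 ]
roofR [0.449 0.08  0.14 ]
botF [0.441 0.201 0.   ]
botR [0.468 0.068 0.   ]
slotL [0.471 0.169 0.144]
slotR [0.493 0.093 0.144]
slot stripe c [0.483 0.132 0.144]
dish [ 0.513 -0.006  0.016]
rack? [ 0.491 -0.152  0.   ]
rackfront [ 0.462 -0.202  0.   ]
rackR [ 0.552 -0.204  0.   ]
rackL [ 0.447 -0.117  0.   ]
c1 [ 0.464 -0.158  0.09 ]
c2 [ 0.533 -0.16   0.09 ]
[[ 2.95738197e-04  9.67038686e-01  2.54629322e-01  6.87565977e-02]
 [ 9.99999918e-01 -3.56111812e-04  1.91005993e-04  7.60321147e-04]
 [ 2.75386694e-04  2.54629245e-01 -9.67038713e-01 -1.42299252e-01]
 [ 0.00000000e+00  0.00000000e+00  0.00000000e+00  1.00000000e+00]] [[367.35681459   0.         320.73445852]
 [  0.         367.35681459 235.54534613]
 [  0.           0.           1.        ]] 0.025958664066354522
```

View pics/c1.png

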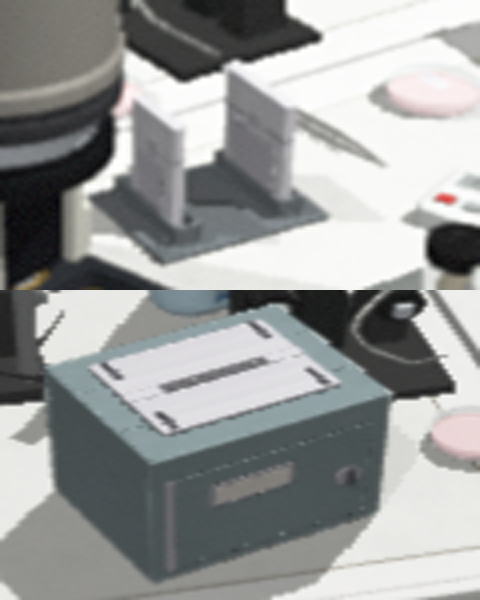

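Request:
step_arm(
  motion=[
    [[3.6, -3.27, -0.1], -0.18],
    [[3.6, -3.27, -0.1], -0.36],
    [[3.6, -3.27, -0.1], -0.54],
    [[3.6, -3.27, -0.1], -0.72],
    [[3.6, -3.27, -0.1], -0.9],
    [[7.47, -4.03, -0.1], -1.1],
    [[7.47, -4.03, -0.1], -1.28],
    [[7.47, -4.03, -0.1], -1.28],
    [[7.47, -4.03, -0.1], -1.28],
    [[7.47, -4.03, -0.1], -1.28],
  ],
)

```text
time: 1.5
tool_pos: [0.5126, -0.1409, 0.2489]
tool_rot: [-3.141, -0.001, 1.575]
contact_force: [-0.4, -0.2, -0.7]
opening: 0.0919
grip_force: 0.0
```

Run:
```python
from h import *
s=robot.observe();print(s['time'],s['tool_pos'],s['tool_rot'])
snap('wrist','w1.png')
```

```text
1.5 [ 0.51264219 -0.14092326  0.24890334] [-3.14138182e+00 -5.71125672e-04  1.57464156e+00]
```

View pics/w1.png

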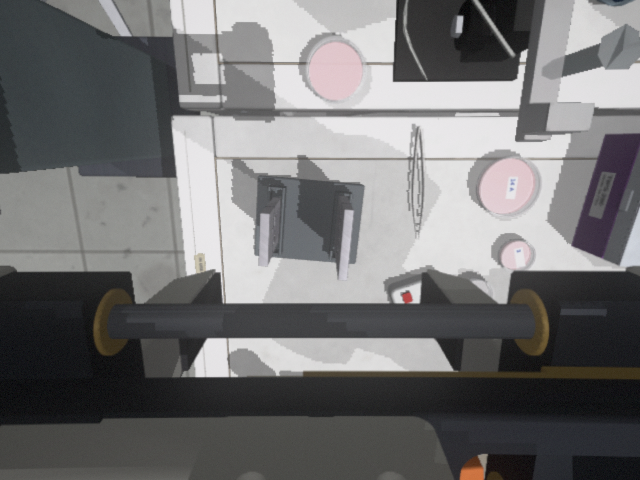

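Run:
```python
from h import *
a=cv2.imread('pics/w1.png')[165:290,245:380]
cv2.imwrite('pics/c2.png',cv2.resize(a,None,fx=4.6,fy=4.6,interpolation=cv2.INTER_CUBIC))
```

```text
(no output)
```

View pics/c2.png

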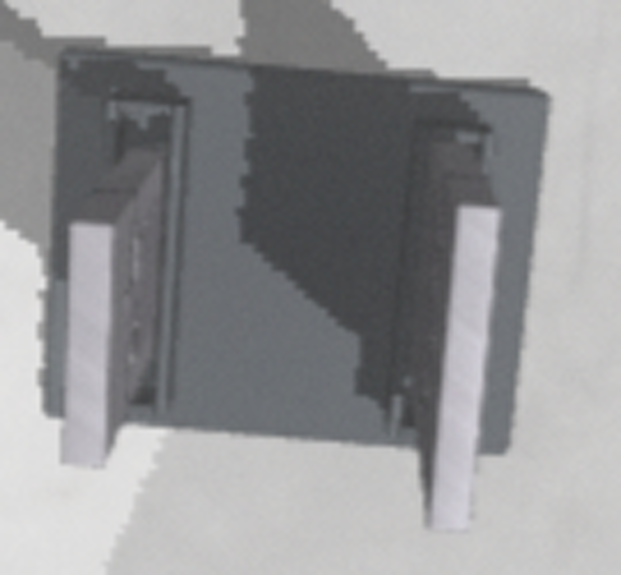

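Run:
```python
from h import *
def P(pts,z): return np.array([onz('w1.png',245+u/4.6,165+v/4.6,z)[:2] for u,v in pts])
for n,p,z in [('wide',[(458,206),(500,208),(470,528),(428,526)],.096),('narrow',[(72,224),(113,224),(104,465),(62,462)],.096),('rack',[(62,52),(548,92),(508,452),(45,415)],.006)]:
    q=P(p,z);a=(q[0]+q[1]-q[2]-q[3])/2;print(n,q.round(4).tolist(),'c',q.mean(0).round(4),'len',np.linalg.norm(a).round(4),'yaw',np.arctan2(-a[0],a[1]).round(3))
    if n=='rack': b=(q[1]+q[2]-q[0]-q[3])/2;print(np.linalg.norm(b),np.arctan2(b[1],b[0]))
```

```text
wide [[0.5327, -0.129], [0.5402, -0.1293], [0.5362, -0.1899], [0.5284, -0.1896]] c [ 0.5343 -0.1595] len 0.0607 yaw -0.069
narrow [[0.4642, -0.1326], [0.4714, -0.1325], [0.4684, -0.1778], [0.4607, -0.1773]] c [ 0.4662 -0.155 ] len 0.0451 yaw -0.073
rack [[0.4485, -0.1111], [0.5586, -0.1196], [0.5519, -0.2059], [0.441, -0.1971]] c [ 0.5    -0.1584] len 0.0865 yaw -0.082
0.11081198118365665 -0.07852917633916298
```

Request:
step_arm(
  motion=[
    [[-0.31, 0.36, 0.8], 0.079],
    [[-0.31, 0.36, 1.6], 0.079],
    [[-0.31, 0.36, 2.0], 0.079],
    [[-0.31, 0.36, 2.4], 0.079],
    [[-0.31, 0.36, 2.7], 0.079],
    [[-0.31, 0.36, 2.8], 0.079],
    [[-0.31, 0.36, 2.8], 0.079],
  ],
  hand=140,
  squeeze=20,
)

```text
time: 2.42
tool_pos: [0.5317, -0.1619, 0.082]
tool_rot: [-3.141, 0.0, 1.491]
contact_force: [-0.5, 0.6, -0.2]
opening: 0.0412
grip_force: 0.0
```

Request:
step_arm(
  motion=[
    [[0, 0, 0], 0],
    [[0, 0, 0], 0],
    [[0, 0, 0], 0],
    [[0, 0, 0], 0],
    [[0, 0, 0], 0],
    [[0, 0, 0], 0],
  ],
  hand=255,
  squeeze=25,
)

```text
time: 3.18
tool_pos: [0.5323, -0.1614, 0.0819]
tool_rot: [3.141, 0.0, 1.492]
contact_force: [-0.6, 1.0, 1.9]
opening: 0.0078
grip_force: 25.0
```

Request:
step_arm(
  motion=[
    [[0, 0, -0.2], 0],
    [[0, 0, -0.6], 0],
    [[0, 0, -1.2], 0],
    [[0, 0, -1.8], 0],
    [[0, 0, -2.4], 0],
    [[0, 0, -2.8], 0],
    [[0, 0, -2.8], 0],
    [[0, 0, -2.8], 0],
  ],
)

```text
time: 4.18
tool_pos: [0.5316, -0.1611, 0.2486]
tool_rot: [-3.14, -0.001, 1.492]
contact_force: [-0.0, -0.6, -1.2]
opening: 0.0078
grip_force: 25.0
```

Request:
step_arm(
  motion=[
    [[0.5, -0.2, 0], 0],
    [[1.1, -0.4, 0], 0],
    [[1.7, -0.6, 0], 0],
    [[2.3, -0.8, 0], 0],
    [[2.8, -1.0, 0], 0],
    [[2.95, -1.1, 0], 0],
    [[2.95, -1.1, 0], 0],
    [[2.95, -1.1, 0], 0],
  ],
)

```text
time: 5.18
tool_pos: [0.4806, 0.0194, 0.2494]
tool_rot: [-3.141, 0.0, 1.491]
contact_force: [0.5, 0.2, -1.9]
opening: 0.0078
grip_force: 25.0
```

Run:
```python
from h import *
s=robot.observe();print(s['time'],s['tool_pos'],s['tool_rot'],s['opening'],s['contact_force'])
snap('wrist','w2.png')
```

```text
5.175 [0.48063541 0.01935477 0.24935796] [-3.14124961e+00  4.73462570e-04  1.49098655e+00] 0.007840049406324571 [ 0.53190696  0.15348876 -1.91277825]
```

View pics/w2.png

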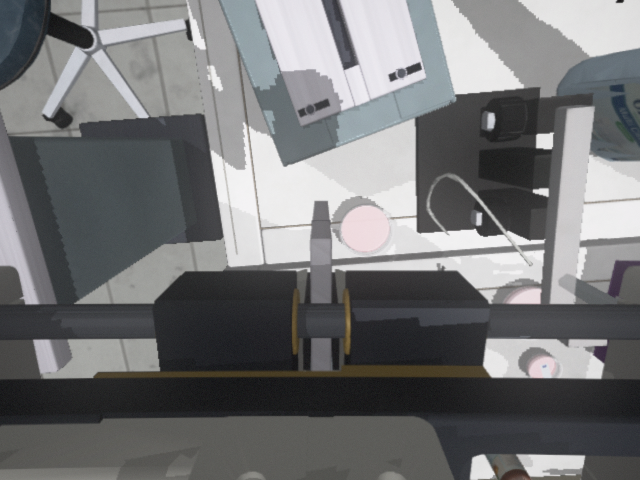

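Request:
step_arm(
  motion=[
    [[0.5, 0, 0], 0.1],
    [[1.0, 0, 0], 0.2],
    [[1.2, 0, 0], 0.28],
    [[1.2, 0, 0], 0.28],
    [[1.2, 0, 0], 0.28],
  ],
)

```text
time: 5.85
tool_pos: [0.4862, 0.0911, 0.2495]
tool_rot: [-3.142, 0.001, 1.212]
contact_force: [0.3, 0.5, -1.5]
opening: 0.0075
grip_force: 25.0
```

Run:
```python
from h import *
s=robot.observe();print(s['time'],s['tool_pos'],s['tool_rot'],s['opening'],s['contact_force'])
snap('wrist','w3.png')
a=cv2.imread('pics/w3.png')[0:290,160:480]
cv2.imwrite('pics/c3.png',cv2.resize(a,None,fx=2,fy=2,interpolation=cv2.INTER_CUBIC))
```

```text
5.85 [0.48621886 0.09113842 0.24954663] [-3.14153852e+00  5.03489683e-04  1.21248988e+00] 0.007518015926411357 [ 0.34942383  0.49491812 -1.52208824]
```

View pics/c3.png

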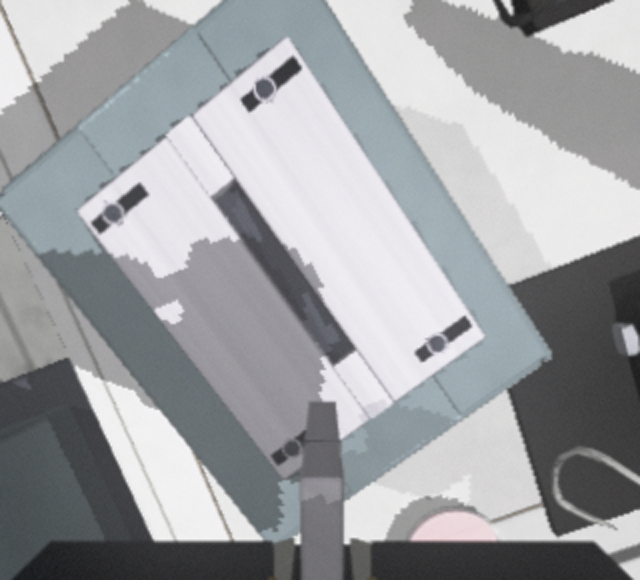

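Run:
```python
from h import *
def P(pts,z): return np.array([onz('w3.png',160+u/2,v/2,z)[:2] for u,v in pts])
q=P([(213,193),(235,180),(356,350),(333,364)],.144)
a=(q[0]+q[1]-q[2]-q[3])/2;b=(q[1]+q[2]-q[0]-q[3])/2
print(q.round(4).tolist(),q.mean(0),np.linalg.norm(a),np.linalg.norm(b),np.arctan2(-a[0],a[1]))
p=P([(289,38),(78,212),(285,478),(483,336)],.144)
print(p.round(4).tolist(),p.mean(0)); e=p[0]-p[3];print(np.linalg.norm(e),np.arctan2(-e[0],e[1]));e=p[0]-p[1];print(np.linalg.norm(e),np.arctan2(e[1],e[0]))
print(P([(3,207),(550,352)],.14))
# cassette tool-frame check: top edge/foot in image
for n in [(309,402),(337,402),(302,480),(342,480)]:
    for z in (.2645,.1745):print(n,z,P([n],z))
```

```text
[[0.4877, 0.1905], [0.4957, 0.1916], [0.5134, 0.1285], [0.5046, 0.1268]] [0.50034328 0.15934873] 0.06569503269329131 0.008501054518452992 0.2670256109372394
[[0.5259, 0.2224], [0.4454, 0.2001], [0.4751, 0.0955], [0.5544, 0.118]] [0.50019915 0.15901303]
0.1082691139457775 0.26706096780980376
0.08353689397492588 0.27082501388533897
[[0.42246517 0.21045768]
 [0.57473589 0.10433353]]
(309, 402) 0.2645 [[0.50145275 0.13555807]]
(309, 402) 0.1745 [[0.49476485 0.12216215]]
(337, 402) 0.2645 [[0.50603747 0.133843  ]]
(337, 402) 0.1745 [[0.50259066 0.11923463]]
(302, 480) 0.2645 [[0.49525892 0.12277007]]
(302, 480) 0.1745 [[0.48419242 0.10033392]]
(342, 480) 0.2645 [[0.50199392 0.12025097]]
(342, 480) 0.1745 [[0.49568858 0.09603399]]
```

Request:
step_arm(
  motion=[
    [[0.4, -0.06, 0], -0.16],
    [[0.8, -0.12, 0], -0.32],
    [[1.128, -0.186, 0], -0.48],
    [[1.128, -0.186, 0], -0.626],
    [[1.128, -0.186, 0.1], -0.626],
    [[1.128, -0.186, 0.2], -0.626],
    [[1.128, -0.186, 0.3], -0.626],
    [[1.128, -0.186, 0.35], -0.626],
    [[1.128, -0.186, 0.35], -0.626],
  ],
)

```text
time: 7.02
tool_pos: [0.4993, 0.1592, 0.2284]
tool_rot: [-3.141, 0.0, 1.837]
contact_force: [0.4, -0.4, -1.4]
opening: 0.0081
grip_force: 25.0
```

Run:
```python
from h import *
s=robot.observe();print(s['time'],s['tool_pos'],s['tool_rot'],s['opening'],s['contact_force'],s['torque'])
snap('wrist','w4.png');snap('side','d4.png')
a=cv2.imread('pics/w4.png')[80:300,220:430]
b=cv2.imread('pics/d4.png')[170:310,250:370]
cv2.imwrite('pics/c4.png',np.hstack([cv2.resize(a,(420,440),interpolation=2),cv2.resize(b,(377,440),interpolation=2)]))
```

```text
7.025 [0.49931531 0.15919582 0.22840458] [-3.14106179e+00  3.34273047e-05  1.83722931e+00] 0.008067783746190577 [ 0.44921858 -0.37999139 -1.37031978] [-0.0238     -0.14567849 -0.02015639]
```

View pics/c4.png

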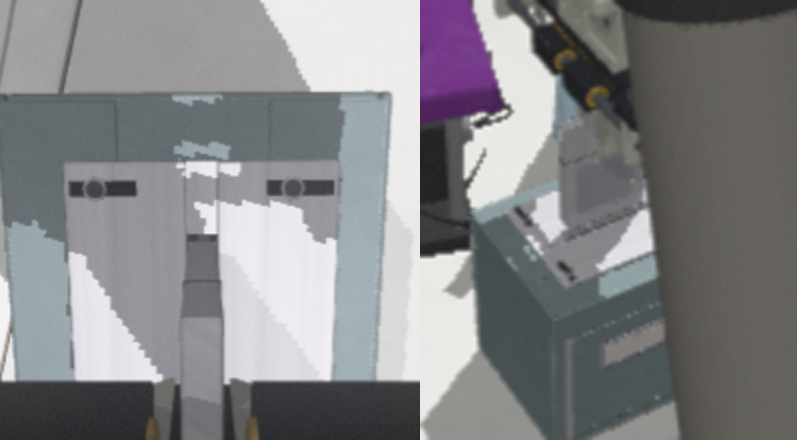

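Request:
step_arm(
  motion=[
    [[0, 0.005, 0.05], 0],
    [[0, 0.005, 0.09], 0],
    [[0, 0.005, 0.12], 0],
    [[0, 0.005, 0.14], 0],
    [[0, 0.005, 0.15], 0],
    [[0, 0.005, 0.15], 0],
  ],
)

```text
time: 7.88
tool_pos: [0.4997, 0.1594, 0.2197]
tool_rot: [3.142, 0.0, 1.838]
contact_force: [0.7, -0.1, -1.6]
opening: 0.0081
grip_force: 25.0
```

Request:
step_arm(
  motion=[
    [[0, 0, 0.01], 0],
    [[0, 0, 0.02], 0],
    [[0, 0, 0.02], 0],
  ],
)

```text
time: 8.25
tool_pos: [0.4997, 0.1594, 0.2184]
tool_rot: [-3.141, 0.0, 1.838]
contact_force: [0.7, -0.0, -1.9]
opening: 0.008
grip_force: 25.0
```

Request:
step_arm(
  motion=[
    [[0, 0, 0.015], 0],
    [[0, 0, 0.03], 0],
    [[0, 0, 0.03], 0],
  ],
)

```text
time: 8.62
tool_pos: [0.4997, 0.1593, 0.2166]
tool_rot: [-3.141, 0.0, 1.838]
contact_force: [-0.3, 0.3, -1.6]
opening: 0.008
grip_force: 25.0
```

Request:
step_arm(
  motion=[
    [[0, 0, 0.015], 0],
    [[0, 0, 0.03], 0],
    [[0, 0, 0.03], 0],
  ],
)

```text
time: 9.0
tool_pos: [0.4996, 0.1594, 0.2148]
tool_rot: [-3.141, 0.0, 1.838]
contact_force: [-0.2, -0.5, -2.8]
opening: 0.0076
grip_force: 25.0
```

Request:
step_arm(
  motion=[
    [[0, 0, 0.02], 0],
    [[0, 0, 0.04], 0],
    [[0, 0, 0.06], 0],
    [[0, 0, 0.06], 0],
  ],
)

```text
time: 9.5
tool_pos: [0.4997, 0.1593, 0.2112]
tool_rot: [-3.141, 0.0, 1.838]
contact_force: [-1.0, -0.9, -2.5]
opening: 0.0084
grip_force: 25.0
```

Request:
step_arm(
  motion=[
    [[0, 0, 0.02], 0],
    [[0, 0, 0.04], 0],
    [[0, 0, 0.06], 0],
    [[0, 0, 0.06], 0],
  ],
)

```text
time: 10.0
tool_pos: [0.4997, 0.1593, 0.2077]
tool_rot: [3.142, 0.0, 1.838]
contact_force: [0.3, 0.1, 0.7]
opening: 0.0076
grip_force: 25.0
```

Request:
step_arm(
  motion=[
    [[0, 0, 0.06], 0],
    [[0, 0, 0.12], 0],
    [[0, 0, 0.18], 0],
    [[0, 0, 0.24], 0],
    [[0, 0, 0.24], 0],
  ],
)

```text
time: 10.62
tool_pos: [0.4996, 0.1593, 0.1926]
tool_rot: [-3.141, 0.0, 1.838]
contact_force: [0.6, -0.4, -3.3]
opening: 0.0077
grip_force: 25.0
```

Request:
step_arm(
  motion=[
    [[0, 0, 0.08], 0],
    [[0, 0, 0.16], 0],
    [[0, 0, 0.24], 0],
    [[0, 0, 0.32], 0],
    [[0, 0, 0.37], 0],
    [[0, 0, 0.37], 0],
    [[0, 0, 0.37], 0],
  ],
)

```text
time: 11.5
tool_pos: [0.4995, 0.1593, 0.1708]
tool_rot: [-3.141, 0.0, 1.838]
contact_force: [1.6, -1.4, -3.7]
opening: 0.0078
grip_force: 25.0
```

Request:
step_arm(
  motion=[
    [[0, 0, 0], 0],
    [[0, 0, 0], 0],
    [[0, 0, 0], 0],
    [[0, 0, 0], 0],
    [[0, 0, -0.3], 0],
    [[0, 0, -0.8], 0],
    [[0, 0, -1.5], 0],
    [[0, 0, -2.0], 0],
    [[0, 0, -2.0], 0],
  ],
  hand=120,
)

```text
time: 12.62
tool_pos: [0.5006, 0.1596, 0.2935]
tool_rot: [3.136, 0.001, 1.838]
contact_force: [0.3, 0.6, 0.4]
opening: 0.0488
grip_force: 0.0
```

Run:
```python
from h import *
s=robot.observe();print(s['time'],s['tool_pos'],s['opening'],s['contact_force'])
snap('wrist','w5.png')
a=cv2.imread('pics/w5.png')
cv2.imwrite('pics/c5.png',a[50:400,120:520])
```

```text
12.625 [0.50064732 0.15960707 0.29349434] 0.04878963421137283 [0.343248   0.64433877 0.39960968]
```

View pics/c5.png

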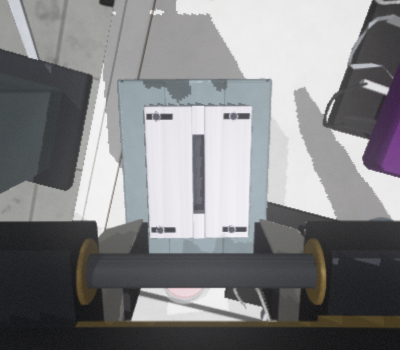

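The slot is empty and dark between (192,135) and (205,213), and nothing sticks out of it, so the cassette has dropped inside. I'll let it settle, then hand in.

Request:
step_arm(
  motion=[
    [[0, 0, 0], 0],
    [[0, 0, 0], 0],
    [[0, 0, 0], 0],
    [[0, 0, 0], 0],
    [[0, 0, 0], 0],
    [[0, 0, 0], 0],
    [[0, 0, 0], 0],
    [[0, 0, 0], 0],
  ],
)

```text
time: 13.68
tool_pos: [0.4997, 0.1594, 0.2911]
tool_rot: [3.142, 0.0, 1.838]
contact_force: [-0.6, 0.7, 0.4]
opening: 0.0483
grip_force: 0.0
```

```bash
python3 -c "
from cell import robot
print(robot.hand_in())"
```

```text
the job is handed in; nothing more can be done
None
```

I posted the wide cassette through the slot and handed the job in at about 14 s. The last wrist picture shows the slot empty, but I could not see the flap or the cassette inside, and the hand-in gave no verdict.

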